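# Nudge the tube block onto the shaker's locating pins

### The job

The blue tube block has been left crooked on the bench shaker, half on the loading ledge and riding on top of the two brass locating pins, which stand where the orange lines on the deck meet. Nudge it sideways with the fingertips, without ever picking it up or tipping it over, until both of its end holes drop over the pins and it lies flat on the dark deck, then move clear. Leave the other things on the bench where they are.

Things in the scene. Friction and masses are not known exactly. Their poses are not given: they have to be found in the camera images.
- shaker: White bench shaker, fixed, 200 (x) x 250 (y) mm. Origin on the bench under its centre. Its dark deck is 50 mm above the bench; over its -y end lies a light grey loading ledge, 57 mm above the bench, from y = -122 to -19 mm, x = -97 to 97. Only the two pins stand up from the top.
- pin_a (a point): Top of the brass locating pin at the shaker's x = -50, y = +45 mm, at the corner of two flush orange lines, one along its x = -50 mm out to the deck's +y end, one along y = +45 mm out to the side, that show beside the block. The pin is 9 mm in diameter and 7 mm tall (level with the ledge), its upper 4 mm tapered to a 5 mm flat top. Axes as the shaker's.
- pin_b (a point): Top of the second, equal pin, at the shaker's x = +50, y = +45 mm, with its own orange lines.
- ledge (a point): Centre of the loading ledge's top face, at the shaker's x = 0, y = -70.5 mm.
- block: Loose blue plate 150 (x) x 120 (y) x 14 mm, about 0.45 kg, tube wells on top, solid below but for 2 holes. Origin: centre of its underside. Starts flat 57 mm above the bench on ledge and pin tops, up to 10 deg askew, holes 22-42 mm short of the pins (-y of shaker) and up to 14 mm off in x. Seated it has dropped 7 mm onto the deck, 4 mm clear of the ledge. Too wide to grip.
- hole_a (a point): Centre, at the underside, of the block's through hole at its x = -50, y = 0 mm: 13 mm in diameter, framed by a thin white square on top. It belongs on pin_a.
- hole_b (a point): The same for the hole at the block's x = +50 mm, 13 mm in diameter. It belongs on pin_b.
- dish: Bystander: covered petri dish, 94 mm in diameter, 16 mm tall, on the bench near the shaker. Origin under its centre.
- reagent: Bystander: small bottle with a blue cap, 44 mm in diameter, 75 mm tall, on the bench beyond the shaker. Origin under its centre.
- flask: Bystander: conical glass flask, 72 mm in diameter, 110 mm tall. Origin under its centre.
- marker: Bystander: marker pen lying on the bench, about 118 mm long, 12 mm thick. Origin under the middle of its barrel.
- tip_box: Bystander: blue pipette-tip box, 82 x 117 x 67 mm. Origin under its centre.
- cap: Bystander: blue bottle cap, 28 mm in diameter, 12 mm tall. Origin under its centre.
Things that resemble listed ones, but are neither listed nor needed, are in the scene too. What is shaped like the block but green is not meant.

How it is judged (in metres and radians):
At the end, for the whole second after the job is handed in: Both holes of the block are over their pins (centres within 4 mm) and the block lies flat on the deck (underside at each hole within 1.8 mm of the deck, tilt under 1.4 degrees), at rest (horizontal distance between hole_a and pin_a below 0.004 m and horizontal distance between hole_b and pin_b below 0.004 m and height (world z) of each of hole_a, hole_b below 0.0518 m and angle between block's own z axis and vertical below 0.025 rad and linear speed of block below 0.01 m/s); the robot touches nothing.
It fails at once if the block is lifted (its centre more than 8 mm above its starting height) (height (world z) of block above 0.065 m).
It fails at once if the block is tipped by more than 17 degrees (angle between block's own z axis and vertical above 0.3 rad).
It fails at once if another thing on the bench is moved by more than 20 mm (distance of any of dish, reagent, flask, marker, tip_box, cap from where it was at the start of the episode above 0.02 m).
It also fails if it takes over 58 s, if anything falls off the work surface, if the arm or the gripper's body presses on something with over 40 N, if the wrist force passes 120 N, or if a joint passes its speed limit or range.

### The arm

A 6-joint arm with a two-finger parallel gripper is mounted at the origin on the work surface. World frame = base frame: x ahead of the robot, y to its left, z up, the work surface at z = 0. Lengths are in mm, angles in degrees, forces in N, time in s.
With the tool pointing down it reaches from about 350 to 850 mm from the base axis. Payload 8.1 kg.
Tool frame: the origin (TCP) lies midway between the tips of the shut fingers; the grasp point (between the pads) lies 19 mm behind it; z points along the fingers, y is the direction in which the jaws open and shut (so a half turn about z gives the same grasp; the last joint's range is limited). The gripper opens to 85 mm and grips with 20 to 120 N. Pads are 22 mm wide; open, the fingers measure 114 mm over their backs; the gripper's body (76 mm by 85 mm) begins 54 mm behind the grasp point. The pads swing forward as they close: fully open they stand 13 mm farther back than shut.
Start: joints at [-77.43, 7.471, 85.268, -0, 87.261, -4.893], TCP at [180.082, -572.342, 231.292] pointing down, gripper open.
Joint ranges: [-169.43, 169.43], [-51.17, 129.36], [1.28, 143.12], [-76.62, 256.62], [0, 156.53], [-152.29, 152.29]. Speed limits (degrees/s): [136.94, 136.94, 159.86, 180, 180, 180].

### API

Orientations are given as [roll, pitch, yaw] about the fixed x, y, z axes, in that order (R = Rz(yaw) Ry(pitch) Rx(roll)).
In Python, from bench import r gives the robot as it stands.
- The arm moves only by the shell command python3 -m jog 'ROWS' [FORCE]. ROWS is JSON, a list of rows, each a list of 5 numbers: the shift along the tool's x, y, z in m, then the turn about the tool's z in rad, then the opening, from 0 (shut) to 1 (fully open). A call has 1 to 20 rows; each row is the pose to reach, as a shift and turn from the pose measured when the call began, along the tool's axes at that moment; what a row does not reach only later rows make up. A row lasts 1/10 s, in which the tool goes at most 50 mm and 8.59 degrees, less where a joint would pass 70% of its speed; a pose out of reach is approached as far as the arm can. A call with a gripper value outside its range is refused whole. The fingers move at their own pace and stop on an object; FORCE is the grip in N (left out, the last holds). Time passes only in rows, so rows that repeat a pose let the fingers close. It gives the time, the measured TCP pose, the force and the opening at its end, in the units of the state.
- r.sense(): the state, without advancing time (a new reading comes with each control period).
- r.snapshot(name): name is "side" or "top"; returns a dict with "pixels" (420x560x3 uint8, red, green, blue), "K" (3x3 intrinsics, pixels), "R" (3x3) and "t" (3): a world point X has camera coordinates R X + t. Camera axes: x right, y down, z forward; pixel columns grow to the right and rows downward; lengths in mm; the calibration is good to about 2 mm. A picture is of the moment at which its call begins. There is no depth.
- r.hand_in(): hands the job in, once; it reports no verdict.
The state is a dict: "time": time; "joint_pos": joint angles; "qd": joint speeds; "joint_efforts": joint torques, N m; "tool_pos": TCP position; "tcp_rot": TCP orientation; "ft_force": force on the tool from outside, world axes, zero at the start; "wrist_torque": the same for the moment, N m; "finger_gap": finger opening in mm.
Only numpy, scipy, OpenCV 4.12 (cv2) and the standard library are available. Lean on these libraries where they do the work, as an engineer would, in place of code of your own. Each camera call takes 0.05 s, during which the arm holds its last target.

## Working session

There is one attempt and no reset: what is moved stays moved. The work goes in short steps, Python scripts to look and compute and a shell command to move; the robot and the scene stay as the last step left them, time stands still between calls to the robot, and variables do not carry over. Pictures are saved under pics/ and viewed, and the job is handed in when it is done.

```bash
mkdir -p pics; ls; python3 - <<'E'
from bench import r
import cv2,pickle
print(r.sense())
for n in("side","top"):
    s=r.snapshot(n); pickle.dump(s,open(f"{n}0.pkl","wb"))
    cv2.imwrite(f"pics/{n}0.png",s["pixels"][:,:,::-1]); print(n,s["K"],s["R"],s["t"])
E
```

```text
pics
{'time': 0.0, 'joint_pos': array([-7.74312135e+01,  7.51318272e+00,  8.53279877e+01,  6.77904082e-04,
        8.72616238e+01, -4.89310801e+00]), 'qd': array([-0.10584848,  0.07739128,  0.02770605,  0.06507046,  0.00270498,
        0.08362061]), 'joint_efforts': array([-2.19921778e-03, -5.69396710e+01, -5.00559318e+01, -5.73685120e-04,
        1.42698051e-02, -1.89511417e-05]), 'tool_pos': array([ 179.95079669, -571.81728817,  230.27688001]), 'tcp_rot': array([-1.79897638e+02, -9.44264056e-03,  1.74618531e+01]), 'ft_force': array([ 0.2554051 , -0.41956563, -0.31398367]), 'wrist_torque': array([-0.04384635,  0.00599106,  0.04149278]), 'finger_gap': 85.73012414277346}
side [[468.87306154   0.         287.26982201]
 [  0.         468.87306154 211.21934278]
 [  0.           0.           1.        ]] [[-0.7074093  -0.70678296  0.00547066]
 [-0.3714467   0.36516861 -0.85362711]
 [ 0.60133138 -0.60589581 -0.52085587]] [375.3952402  241.1603517  960.59699396]
top [[498.91427291   0.         280.11906505]
 [  0.         498.91427291 215.47378265]
 [  0.           0.           1.        ]] [[-0.00941021 -0.9999364  -0.00621605]
 [-0.99595855  0.00992767 -0.08926371]
 [ 0.08931975  0.00535094 -0.99598863]] [   4.01222213  508.04748054 1323.37510374]
```

View pics/top0.png

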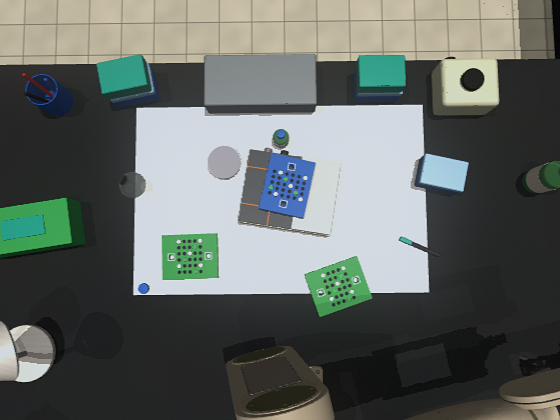

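View pics/side0.png

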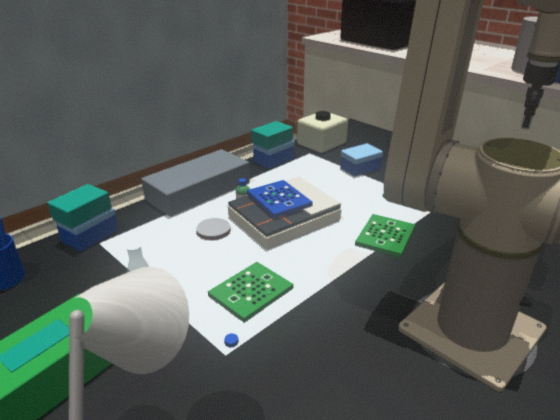

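Blue block at top (288,185), on the shaker at (290,192). The two green plates at (190,256) and (338,286) are decoys. I'll enlarge to confirm.

```bash
python3 - <<'E'
import cv2,pickle
p=pickle.load(open("top0.pkl","rb"))["pixels"][:,:,::-1]
cv2.imwrite("pics/topcrop0.png",cv2.resize(p[130:250,220:360],None,fx=5,fy=5,interpolation=cv2.INTER_CUBIC))
p=pickle.load(open("side0.pkl","rb"))["pixels"][:,:,::-1]
cv2.imwrite("pics/sidecrop0.png",cv2.resize(p[160:260,210:360],None,fx=5,fy=5,interpolation=cv2.INTER_CUBIC))
E
```

```text
(no output)
```

View pics/topcrop0.png

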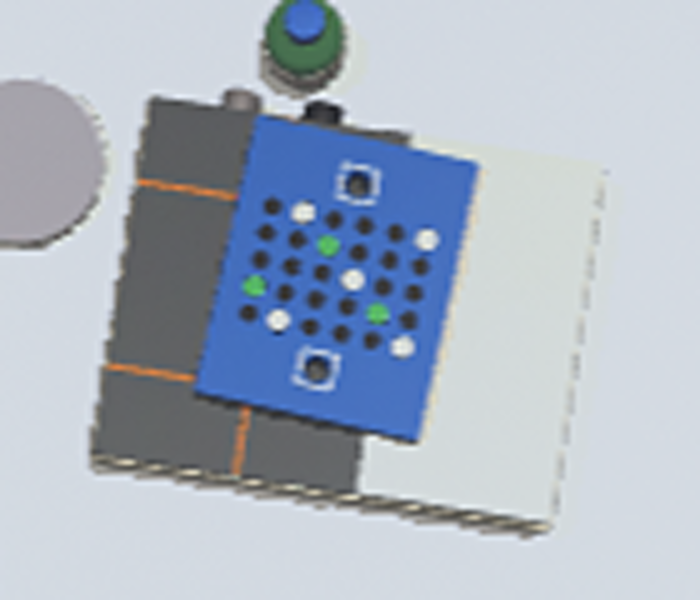

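View pics/sidecrop0.png

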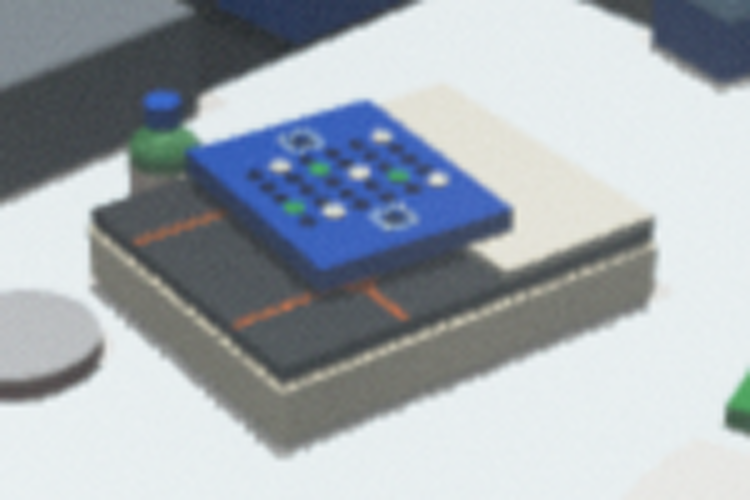

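Top crop: blue plate with white-framed holes at full-res ≈(291.5,166.5) and (283.3,203.7), on the shaker with three orange segments visible. This is the block meant. It's the only blue plate, on the shaker; (190,256) and (338,286) are green. Measuring.

```bash
cat > h.py <<'E'
import numpy as np,cv2,pickle
def ray(s,uv,z):
    uv=np.atleast_2d(np.asarray(uv,float)); K,R,t=s["K"],s["R"],np.asarray(s["t"])
    d=np.c_[uv,np.ones(len(uv))]@np.linalg.inv(K).T@R; c=-R.T@t
    return c+d*((z-c[2])/d[:,2])[:,None]
def orange(s,box):
    x0,y0,x1,y1=box; hsv=cv2.cvtColor(s["pixels"],cv2.COLOR_RGB2HSV)
    m=cv2.inRange(hsv,(5,90,90),(18,255,255)); k=np.zeros_like(m); k[y0:y1,x0:x1]=m[y0:y1,x0:x1]
    n,l,st,c=cv2.connectedComponentsWithStats(k,connectivity=8); out=[]
    for i in range(1,n):
        if st[i,4]<5: continue
        v,u=np.nonzero(l==i); sat=hsv[v,u,1].astype(float)
        X=ray(s,np.c_[u,v],50)[:,:2]; f=cv2.fitLine(X.astype(np.float32),cv2.DIST_L2,0,.01,.01).ravel()
        out.append((st[i],f,X))
    return out
def holes(s,z=71,box=(230,140,340,240)):
    # white square frames
    x0,y0,x1,y1=box; hsv=cv2.cvtColor(s["pixels"],cv2.COLOR_RGB2HSV)
    b=cv2.inRange(hsv,(105,120,80),(125,255,255)); k=np.zeros_like(b); k[y0:y1,x0:x1]=b[y0:y1,x0:x1]
    n,l,st,c=cv2.connectedComponentsWithStats(k); i=1+np.argmax(st[1:,4]); k=np.uint8(l==i)*255
    cs,h=cv2.findContours(k,cv2.RETR_CCOMP,cv2.CHAIN_APPROX_NONE)
    o=max(cs,key=cv2.contourArea); H=[]
    for q,hh in zip(cs,h[0]):
        if hh[3]>=0:
            (cx,cy),(w,hg),a=cv2.minAreaRect(q); H.append((w*hg,cx,cy,w,hg))
    H.sort(reverse=True)
    return o,H
E
python3 - <<'E'
from h import *
np.set_printoptions(precision=2,suppress=True)
for n,box in (("top",(230,140,340,240)),("side",(210,180,300,230))):
    s=pickle.load(open(n+"0.pkl","rb")); print(n)
    for st,f,X in orange(s,box): print(st,f,np.degrees(np.arctan2(f[1],f[0])),X.min(0),X.max(0))
    o,H=holes(s,box=box if n=="top" else (240,170,325,225))
    for q in H[:6]: print(np.array(q),ray(s,q[1:3],71))
    print(cv2.minAreaRect(o), ray(s,cv2.boxPoints(cv2.minAreaRect(o)),71)[:,:2])
E
```

```text
top
[248 166  19   4  25] [  0.17   0.99 635.05  58.64] 80.38662 [630.38  35.41] [638.99  83.39]
[241 203  18   3  22] [  0.15   0.99 537.07  79.55] 81.4115 [534.06  57.27] [539.84 102.31]
[267 211   3  14  24] [  0.99  -0.15 502.23  31.34] -8.371818 [483.37  28.25] [517.82  33.78]
[101.18 282.76 203.44  10.43   9.7 ] [[535.15  -8.36  71.  ]]
[ 80. 291. 167.  10.   8.] [[631.12 -30.92  71.  ]]
[ 32.   300.   199.     5.66   5.66] [[546.35 -53.42  71.  ]]
[ 32.   295.   192.     5.66   5.66] [[564.89 -40.61  71.  ]]
[ 32.   280.   172.     5.66   5.66] [[618.15  -1.93  71.  ]]
[ 32.   270.5  186.5    5.66   5.66] [[580.05  23.27  71.  ]]
((286.55291748046875, 185.01174926757812), (45.555389404296875, 57.052703857421875), 12.52880859375) [[524.07  55.93]
 [671.07  22.55]
 [643.47 -93.99]
 [497.08 -59.54]]
side
[237 203  16   6  16] [  0.16   0.99 635.76  60.33] 80.52963 [631.34  36.89] [640.16  83.52]
[283 217   8   7  17] [  0.98  -0.2  504.08  30.41] -11.34386 [486.66  25.07] [519.97  34.79]
[266 219   6   3   8] [  0.13   0.99 535.51  65.37] 82.47543 [533.21  56.13] [538.67  72.  ]
[258 222   7   3   8] [  0.21   0.98 539.41  88.09] 78.11601 [537.06  78.93] [542.56  96.3 ]
[ 66.   288.75 203.25   8.49   7.78] [[534.54  -8.91  71.  ]]
[ 55.   269.75 187.75   7.78   7.07] [[633.04 -31.95  71.  ]]
[ 37.5  280.6  193.7    7.91   4.74] [[587.02 -29.8   71.  ]]
[ 30.  276.  201.5   5.    6. ] [[565.05   8.91  71.  ]]
[ 28.   296.75 195.25   5.66   4.95] [[549.72 -55.37  71.  ]]
[ 28.   288.75 194.25   5.66   4.95] [[569.07 -43.66  71.  ]]
((278.8330993652344, 196.7372589111328), (30.454036712646484, 57.97409439086914), 74.93151092529297) [[ 670.12   21.08]
 [ 624.2  -158.72]
 [ 491.    -48.31]
 [ 539.33  107.75]]
```

```bash
cat > plan.py <<'E'
from h import *
yaw=-9.2; c,s_=np.cos(np.radians(yaw)),np.sin(np.radians(yaw))
Rs=np.array([[c,-s_],[s_,c]])   # shaker->world
pa=np.array([528.8,26.8]); C=pa-Rs@np.array([-50,45]) # shaker origin
def toS(p): return (np.asarray(p)-C)@Rs
def toW(p): return C+np.asarray(p)@Rs.T
E
python3 - <<'E'
from plan import *
np.set_printoptions(precision=1,suppress=True)
s=pickle.load(open("top0.pkl","rb")); s2=pickle.load(open("side0.pkl","rb"))
print("origin",C)
for n,uv,ss in (("top",(280.6,133.2),s),("side",(242.2,180.5),s2)):
    w=ray(ss,uv,75)[0,:2]; print("reagent",n,w,toS(w))
print("holes S",toS([[535,-8.6],[632,-31.4]]))
# shaker corners: ledge rear corners at z57, px
for uv,z in (((340.7,163.5),57),((329.7,235.5),57),((249.8,149.8),50),((238.2,221.5),50)):
    w=ray(s,uv,z)[0,:2]; print(uv,w,toS(w))
print("tcp S",toS([180,-572]))
E
```

```text
origin [571.  -25.6]
reagent top [720.7  -4.5] [144.5  44.8]
reagent side [715.1  -0.2] [138.2  48.1]
holes S [[-38.2  11. ]
 [ 61.2   4. ]]
(340.7, 163.5) [ 641.8 -163. ] [  91.9 -124.3]
(329.7, 235.5) [ 451.1 -130.4] [-101.6 -122.6]
(249.8, 149.8) [682.9  78.4] [ 93.8 120.6]
(238.2, 221.5) [490.7 109.8] [-100.8  120.9]
tcp S [-298.6 -601.9]
```

```bash
cat >> plan.py <<'E'
from scipy.spatial.transform import Rotation as Ro
def step(r,S,z,yawS=None,slope=None):
    st=r.sense(); R=Ro.from_euler("xyz",st["tcp_rot"],degrees=True).as_matrix()
    d=np.r_[toW(S),z]-st["tool_pos"]
    yw=st["tcp_rot"][2]; ty=yw if yawS is None else yaw+yawS
    turn=-((ty-yw+180)%360-180)
    print("t %.1f"%st["time"],"tcpS",toS(st["tool_pos"][:2]).round(1),"z %.1f"%st["tool_pos"][2],"yaw",(yw-yaw).round(2),"rot",st["tcp_rot"].round(2),"F",st["ft_force"].round(1),
     "-> shift m",(R.T@d/1000).round(4),"turn rad",np.radians(turn).round(4))
E
python3 - <<'E'
from plan import *; from bench import r
step(r,(112,-2),150,0)
E
```

```text
t 0.1 tcpS [-298.6 -601.7] z 230.3 yaw 26.66 rot [-1.7991e+02 -1.0000e-02  1.7460e+01] F [-0.8 -0.2 -0.5] -> shift m [ 0.6361 -0.3516  0.081 ] turn rad 0.4654
```

```bash
python3 -m jog '[[0.04,-0.022,0,0.03,0],[0.08,-0.044,0,0.06,0],[0.12,-0.066,0,0.09,0],[0.16,-0.088,0,0.12,0],[0.2,-0.11,0,0.15,0],[0.24,-0.132,0,0.18,0],[0.28,-0.154,0,0.21,0],[0.32,-0.176,0,0.24,0],[0.36,-0.198,0,0.27,0],[0.4,-0.22,0,0.3,0],[0.44,-0.242,0,0.33,0],[0.48,-0.264,0,0.36,0],[0.52,-0.286,0,0.39,0],[0.56,-0.308,0,0.42,0],[0.6,-0.33,0,0.4654,0],[0.636,-0.3516,0.02,0.4654,0],[0.636,-0.3516,0.05,0.4654,0],[0.636,-0.3516,0.081,0.4654,0],[0.636,-0.3516,0.081,0.4654,0],[0.636,-0.3516,0.081,0.4654,0]]' 40; python3 - <<'E'
from plan import *; from bench import r
step(r,(112,-2),61,0)
for n in("side","top"):
    s=r.snapshot(n);cv2.imwrite(f"pics/{n}1.png",cv2.resize(s["pixels"][100:260,180:380,::-1],None,fx=3,fy=3))
E
```

```text
time: 2.1
tool_pos: [680.3, -45.4, 149.3]
tcp_rot: [-179.9, 0.2, -9.2]
ft_force: [-0.5, -0.6, 1.1]
finger_gap: 0.2
t 2.1 tcpS [111.1  -2.1] z 149.3 yaw -0.01 rot [-179.91    0.18   -9.21] F [-0.5 -0.6  1.1] -> shift m [0.0012 0.     0.0883] turn rad -0.0002
```

View pics/side1.png

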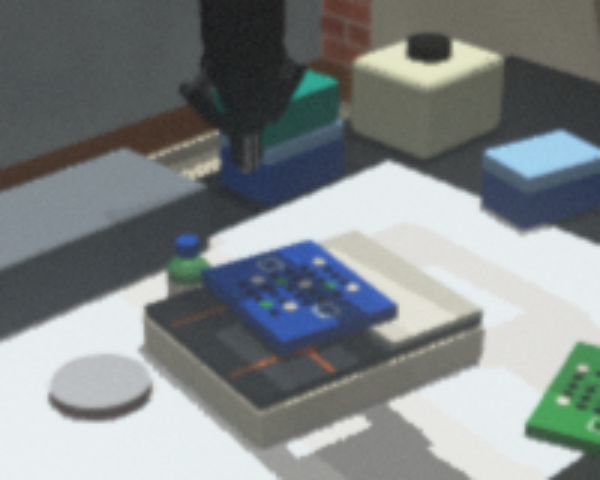

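View pics/top1.png

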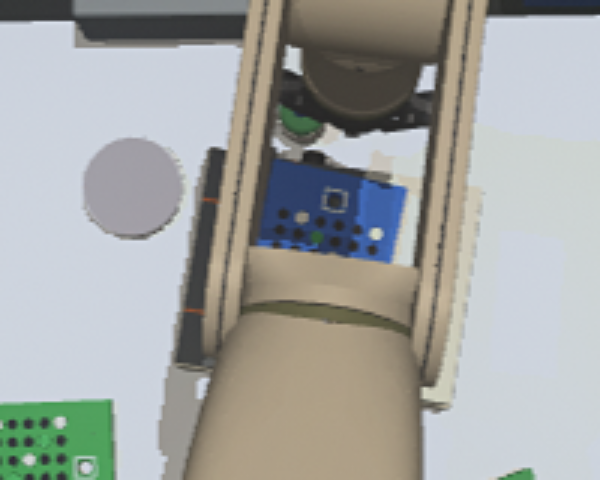

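Side view: closed fingertips hover off the block's +x side at (245,150) in the crop, with the reagent at (187,265) clear of them. Descend.

```bash
python3 -m jog '[[0.001,0,0.03,0,0],[0.001,0,0.06,0,0],[0.001,0,0.08,0,0],[0.001,0,0.0875,0,0],[0.001,0,0.0875,0,0],[0.001,0,0.0875,0,0]]'; python3 -m jog '[[-0.004,0,0,0,0],[-0.007,0,0,0,0],[-0.01,0,0,0,0],[-0.012,0,0,0,0],[-0.014,0,0,0,0],[-0.016,0,0,0,0],[-0.018,0,0,0,0],[-0.018,0,0,0,0]]'; python3 - <<'E'
from plan import *; from bench import r
step(r,(88,-2),61,0)
for n in("side",):
    s=r.snapshot(n);cv2.imwrite(f"pics/{n}2.png",cv2.resize(s["pixels"][140:260,210:360,::-1],None,fx=5,fy=5,interpolation=2))
E
```

```text
time: 2.8
tool_pos: [684.9, -46.4, 67.5]
tcp_rot: [-179.9, -0.3, -9.2]
ft_force: [1.4, -0.5, -0.1]
finger_gap: -0.0
time: 3.6
tool_pos: [667.2, -43.5, 67.5]
tcp_rot: [-179.9, -0.4, -9.2]
ft_force: [2.0, 0.2, -0.9]
finger_gap: 0.2
t 3.6 tcpS [97.8 -2.2] z 67.5 yaw -0.04 rot [-179.9    -0.36   -9.24] F [ 2.   0.2 -0.9] -> shift m [-0.0099 -0.0002  0.0064] turn rad -0.0007
```

View pics/side2.png

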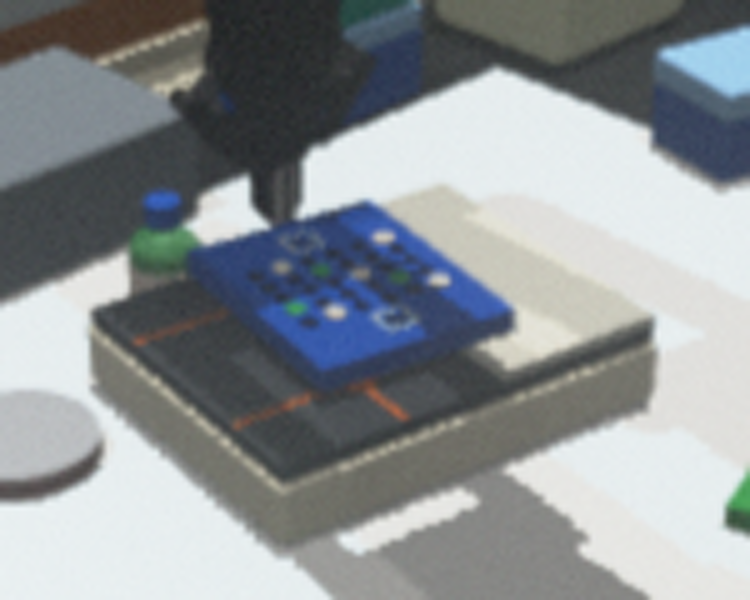

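```bash
python3 -m jog '[[0.003,0,0.003,0,0],[0.003,0,0.006,0,0],[0.003,0,0.006,0,0],[0.003,0,0.006,0,0],[0.003,0,0.006,0,0]]'; python3 - <<'E'
from plan import *; from bench import r
step(r,(86,-2),62,0)
E
```

```text
time: 4.15
tool_pos: [670.1, -43.9, 61.4]
tcp_rot: [-179.9, -0.3, -9.2]
ft_force: [-0.2, -0.0, 0.0]
finger_gap: -0.1
t 4.2 tcpS [100.8  -2.2] z 61.4 yaw -0.05 rot [-179.9    -0.34   -9.25] F [-0.2 -0.   0. ] -> shift m [-0.0148 -0.0002 -0.0006] turn rad -0.0008
```

```bash
python3 -m jog '[[-0.002,0,0,0,0],[-0.004,0,0,0,0],[-0.006,0,0,0,0],[-0.008,0,0,0,0],[-0.009,0,0,0,0],[-0.01,0,0,0,0],[-0.011,0,0,0,0],[-0.012,0,0,0,0],[-0.012,0,0,0,0]]'; python3 - <<'E'
from plan import *; from bench import r
np.set_printoptions(precision=1,suppress=True)
step(r,(86,-2),62,0)
for n in("side","top"):
    s=r.snapshot(n);pickle.dump(s,open(n+"3.pkl","wb"));cv2.imwrite(f"pics/{n}3.png",cv2.resize(s["pixels"][140:260,210:360,::-1],None,fx=5,fy=5,interpolation=2))
    o,H=holes(s,box=(240,170,325,225) if n=="side" else (230,140,340,240))
    for q in H[:6]: print(np.array(q),toS(ray(s,q[1:3],71)[0,:2]))
E
```

```text
time: 5.05
tool_pos: [658.3, -42.0, 61.5]
tcp_rot: [-179.9, -0.4, -9.2]
ft_force: [2.0, 1.0, 0.7]
finger_gap: 0.1
t 5.0 tcpS [88.9 -2.2] z 61.5 yaw -0.04 rot [-179.9   -0.3   -9.2] F [2.  1.  0.7] -> shift m [-0. -0. -0.] turn rad -0.0007
[333.  287.8 197.8  26.2  12.7] [-13.1  -4.5]
[137.5 274.3 191.   16.5   8.3] [39.4  3.9]
[ 48.  269.  195.    8.5   5.7] [28.9 28.7]
[ 40.  299.  196.    7.1   5.7] [-23.1 -35.3]
[ 35.  288.5 188.5   7.    5. ] [ 28.2 -37. ]
[ 35.  278.5 202.5   7.    5. ] [-19.6  30.7]
[105.9 290.6 170.2  10.6  10. ] [51.6  4.3]
[ 36.  304.8 180.8   6.4   5.7] [ 29.6 -36.6]
[ 32.  290.5 189.5   5.7   5.7] [ 1.2 -3.2]
[ 32.  285.  183.    5.7   5.7] [16.  13.6]
[ 32.  280.  176.    5.7   5.7] [32.3 29.3]
[ 28.  296.3 190.8   5.7   4.9] [  0.1 -18.5]
```

View pics/side3.png

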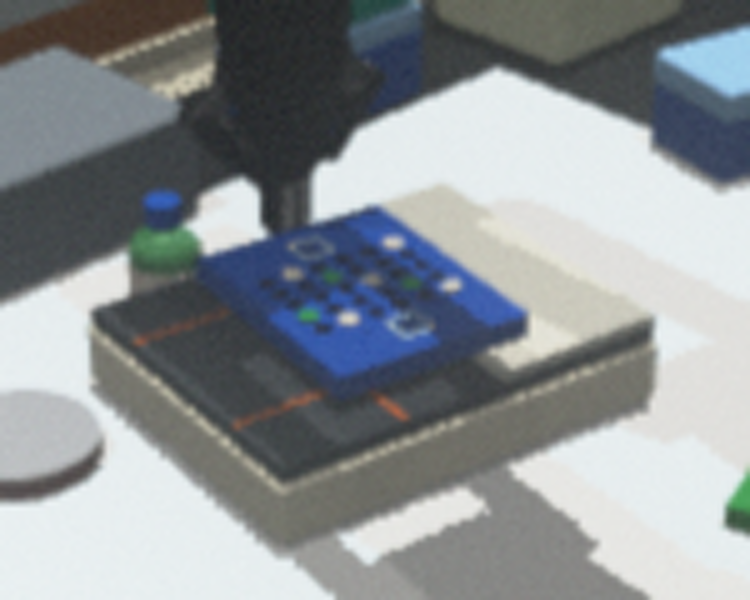

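```bash
python3 - <<'E'
from plan import *
np.set_printoptions(precision=1,suppress=True)
s=pickle.load(open("side3.pkl","rb"));
print(toS(ray(s,[[271.6,189],[291.2,204]],71)[:,:2]))
s=pickle.load(open("side0.pkl","rb"));
print(toS(ray(s,[[269.75,187.75],[288.75,203.25]],71)[:,:2]))
E
```

```text
[[ 53.2   3.5]
 [-45.6   7.7]]
[[ 62.3   3.7]
 [-38.6  10.7]]
```

View pics/top3.png

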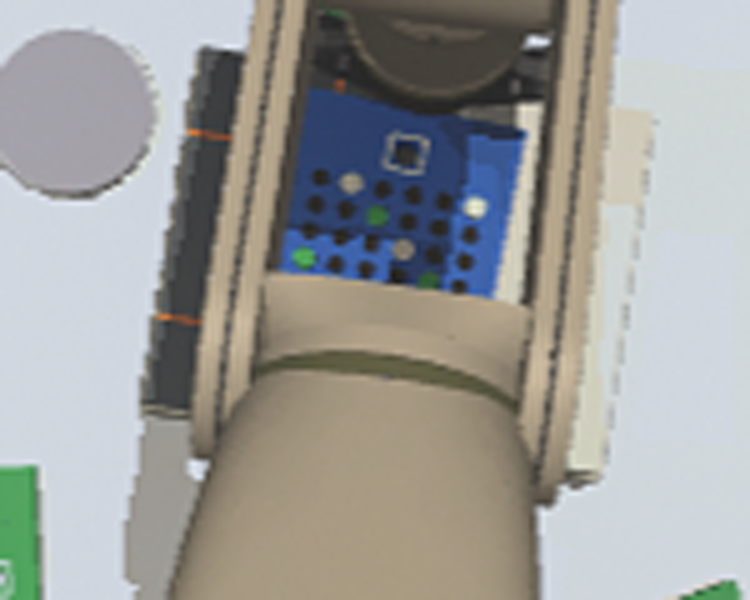

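Side and top views and the fingertip geometry (face at S x=78) agree: about 3 mm too far +x, yaw now ~-2.4°. Push 3 mm more, then retreat and go to the rear.

```bash
python3 -m jog '[[-0.001,0,0,0,0],[-0.002,0,0,0,0],[-0.003,0,0,0,0],[-0.0032,0,0,0,0],[-0.0032,0,0,0,0],[-0.0032,0,0,0,0]]'; python3 - <<'E'
from plan import *; from bench import r
step(r,(0,-140),150,90)
E
python3 -m jog '[[0.005,0,0,0,0],[0.01,0,0,0,0],[0.01,0,-0.03,0,0],[0.01,0,-0.06,0,0],[0.01,0,-0.09,0,0],[0.01,0,-0.09,0,0]]'; python3 - <<'E'
from plan import *; from bench import r
step(r,(0,-110),150,90)
E
```

```text
time: 5.75
tool_pos: [655.1, -41.5, 61.5]
tcp_rot: [-179.9, -0.3, -9.2]
ft_force: [3.1, 0.2, 0.7]
finger_gap: 0.0
t 5.8 tcpS [85.6 -2.2] z 61.5 yaw -0.05 rot [-179.9    -0.33   -9.25] F [3.1 0.2 0.7] -> shift m [-0.085   0.1377 -0.0892] turn rad -1.5716
time: 6.35
tool_pos: [667.6, -43.7, 157.6]
tcp_rot: [-179.9, -0.8, -9.2]
ft_force: [1.2, 0.1, 0.9]
finger_gap: 0.3
t 6.3 tcpS [98.3 -2.4] z 157.6 yaw -0.04 rot [-179.9    -0.81   -9.24] F [1.2 0.1 0.9] -> shift m [-0.0984  0.1077  0.006 ] turn rad -1.5715
```

```bash
python3 -m jog '[[-0.02,0.022,0,-0.12,1],[-0.04,0.044,0,-0.26,1],[-0.06,0.066,0,-0.4,1],[-0.08,0.088,0,-0.54,1],[-0.0984,0.108,0,-0.68,1],[-0.0984,0.108,0,-0.82,1],[-0.0984,0.108,0,-0.96,1],[-0.0984,0.108,0,-1.1,1],[-0.0984,0.108,0,-1.24,1],[-0.0984,0.108,0,-1.38,1],[-0.0984,0.108,0,-1.52,1],[-0.0984,0.108,0,-1.5715,1],[-0.0984,0.108,0,-1.5715,1],[-0.0984,0.108,0,-1.5715,1],[-0.0984,0.108,0,-1.5715,1]]'; python3 - <<'E'
from plan import *; from bench import r
step(r,(0,-92),60,90)
E
```

```text
time: 7.85
tool_pos: [553.0, -134.5, 155.7]
tcp_rot: [179.2, -0.1, 80.7]
ft_force: [0.4, 0.6, 0.3]
finger_gap: 85.1
t 7.8 tcpS [  -0.3 -110.3] z 155.7 yaw 89.91 rot [ 1.7923e+02 -1.1000e-01  8.0710e+01] F [0.4 0.6 0.3] -> shift m [ 0.0181 -0.001   0.0957] turn rad -0.0016
```

```bash
python3 -m jog '[[0.009,0,0.03,0,1],[0.018,0,0.06,0,1],[0.018,0,0.08,0,1],[0.018,0,0.0957,0,1],[0.018,0,0.0957,0,1],[0.018,0,0.0957,0,1],[0.018,0,0.0957,0,1]]'; python3 - <<'E'
from plan import *; from bench import r
np.set_printoptions(precision=1,suppress=True)
step(r,(0,-80),49,90)
for n in("side","top"):
    s=r.snapshot(n);pickle.dump(s,open(n+"4.pkl","wb"));cv2.imwrite(f"pics/{n}4.png",cv2.resize(s["pixels"][140:260,210:360,::-1],None,fx=5,fy=5,interpolation=2))
E
```

```text
time: 8.55
tool_pos: [558.4, -117.3, 61.7]
tcp_rot: [179.1, -0.1, 80.7]
ft_force: [0.0, -0.5, 0.3]
finger_gap: 85.4
t 8.6 tcpS [  2.3 -92.5] z 61.7 yaw 89.89 rot [179.1  -0.1  80.7] F [ 0.  -0.5  0.3] -> shift m [ 0. -0.  0.] turn rad -0.0019
```

View pics/side4.png

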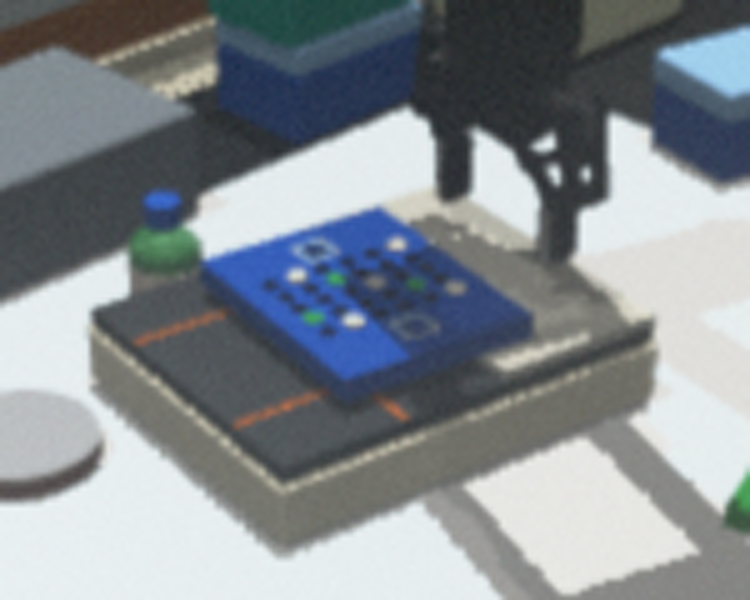

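View pics/top4.png

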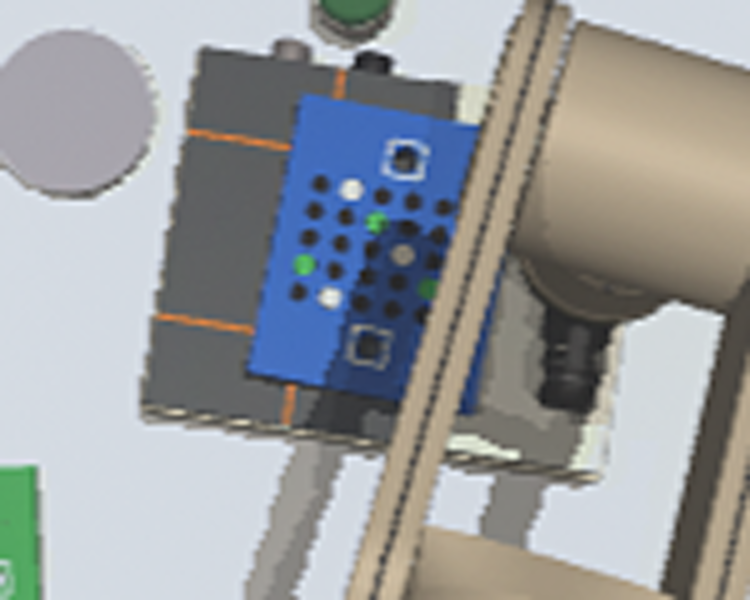

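```bash
python3 - <<'E'
from plan import *
np.set_printoptions(precision=1,suppress=True)
s=pickle.load(open("top4.pkl","rb"))
for st,f,X in orange(s,(230,140,340,240)): print(st,"S mean",toS(X).mean(0),"dir",np.degrees(np.arctan2(*(f[:2]@Rs)[::-1])))
print(toS(ray(s,[[290.8,171.6],[283.2,208.8]],71)[:,:2]))
o,H=holes(s); 
for q in H[:4]: print(np.array(q),toS(ray(s,q[1:3],71)[0,:2]))
s=pickle.load(open("side4.pkl","rb"))
print("side",toS(ray(s,[[210+318/5-.4,140+250/5-.4],[210+413/5-.4,140+326/5-.4]],71)[:,:2]))
for st,f,X in orange(s,(210,180,300,230)): print(st,"S mean",toS(X).mean(0))
E
```

```text
[277 154   2   6  12] S mean [86.9 44.5] dir 8.696851967057773
[248 166  20   4  28] S mean [49.6 91.9] dir 89.29108492149302
[241 203  19   4  24] S mean [-50.3  96.3] dir 90.28603235416219
[267 217   2   8  13] S mean [-85.1  45.3] dir 4.122240415678879
[[ 48.1   3.1]
 [-51.8   8.1]]
[108.7 283.4 208.6  10.7  10.2] [-51.2   7.8]
[ 70.  290.  172.5  10.    7. ] [45.4  4.8]
[ 40. 291. 169.   4.  10.] [55.   3.6]
[ 32.  285.  184.    5.7   5.7] [13.4 13.2]
side [[ 47.7   1.8]
 [-50.5   8. ]]
[237 203  17   6  17] S mean [50.1 93.7]
[257 219  16   7  20] S mean [-49.8  96.5]
[287 220   4   4   8] S mean [-84.8  44.8]
```

```bash
python3 -m jog '[[0,-0.002,0.004,0.02,1],[0,-0.004,0.008,0.049,1],[0.004,-0.0045,0.0115,0.049,1],[0.008,-0.0045,0.0115,0.049,1],[0.01,-0.0045,0.0115,0.049,1],[0.01,-0.0045,0.0115,0.049,1],[0.01,-0.0045,0.0115,0.049,1]]'; python3 - <<'E'
from plan import *; from bench import r
step(r,(-1,-67),49,87.1)
for n in("side",):
    s=r.snapshot(n);pickle.dump(s,open(n+"5.pkl","wb"));cv2.imwrite(f"pics/{n}5.png",cv2.resize(s["pixels"][160:240,250:350,::-1],None,fx=7,fy=7,interpolation=2))
E
```

```text
time: 9.35
tool_pos: [555.9, -106.5, 50.2]
tcp_rot: [179.1, -0.1, 77.9]
ft_force: [-0.4, -0.3, 1.0]
finger_gap: 85.3
t 9.3 tcpS [ -1.9 -82.3] z 50.2 yaw 87.11 rot [ 1.7907e+02 -1.3000e-01  7.7910e+01] F [-0.4 -0.3  1. ] -> shift m [0.0153 0.0001 0.0013] turn rad 0.0002
```

View pics/side5.png

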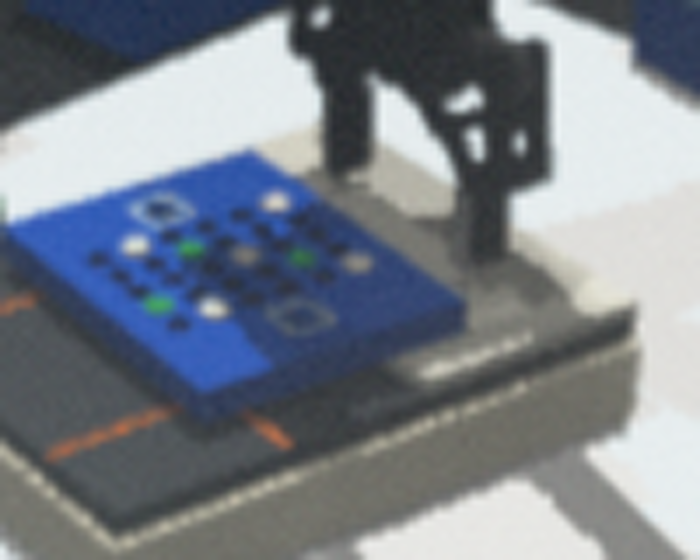

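```bash
python3 -m jog '[[0.005,0,0.001,0,1],[0.01,0,0.001,0,1],[0.014,0,0.001,0,1],[0.017,0,0.001,0,1],[0.02,0.0003,0.001,-0.004,1],[0.023,0.0005,0.001,-0.008,1],[0.026,0.0008,0.001,-0.012,1],[0.029,0.001,0.001,-0.016,1],[0.032,0.0013,0.001,-0.02,1],[0.035,0.0015,0.001,-0.024,1],[0.0374,0.0017,0.001,-0.026,1],[0.0374,0.0017,0.001,-0.026,1],[0.0374,0.0017,0.001,-0.026,1]]'; python3 - <<'E'
from plan import *; from bench import r
np.set_printoptions(precision=1,suppress=True)
step(r,(4,-30),49,90)
for n in("side","top"):
    s=r.snapshot(n);pickle.dump(s,open(n+"6.pkl","wb"));cv2.imwrite(f"pics/{n}6.png",cv2.resize(s["pixels"][140:260,210:360,::-1],None,fx=5,fy=5,interpolation=2))
E
```

```text
time: 10.7
tool_pos: [565.6, -69.9, 49.4]
tcp_rot: [179.1, -0.1, 79.4]
ft_force: [-1.3, 0.6, 0.1]
finger_gap: 85.1
t 10.7 tcpS [  1.8 -44.6] z 49.4 yaw 88.6 rot [179.1  -0.1  79.4] F [-1.3  0.6  0.1] -> shift m [0. 0. 0.] turn rad -0.0244
```

View pics/side6.png

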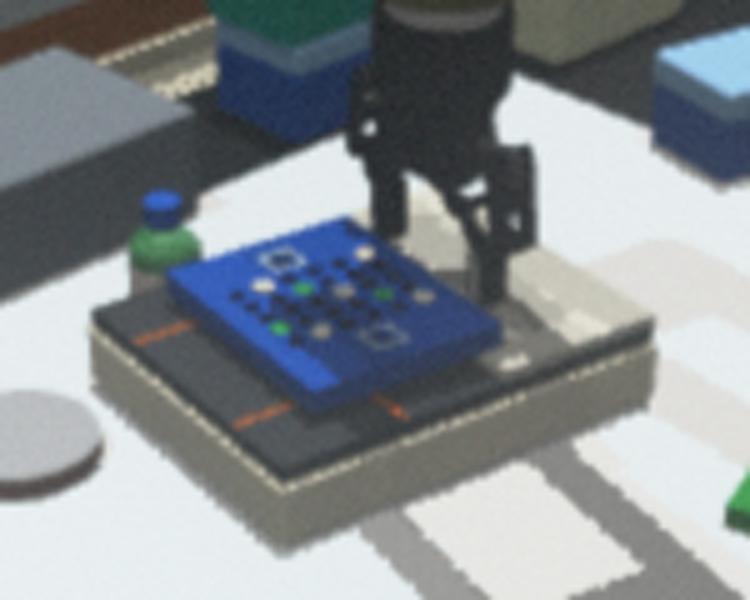

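View pics/top6.png

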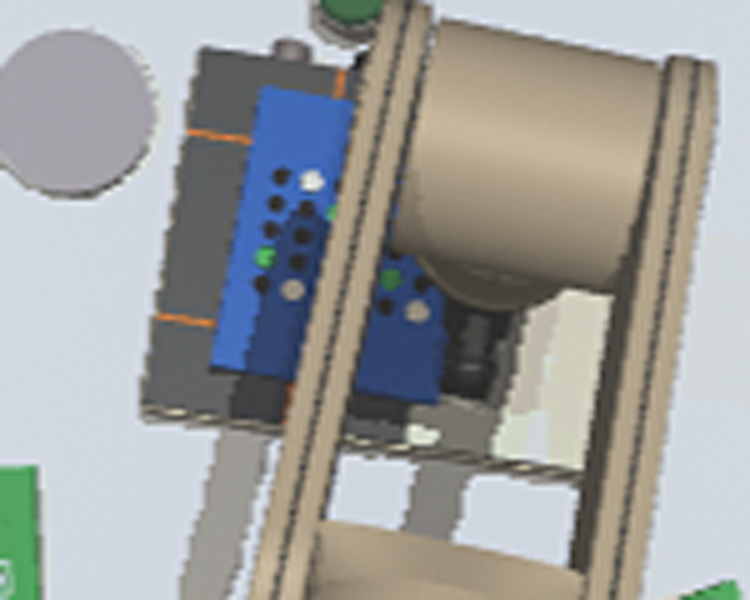

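```bash
cat >> plan.py <<'E'
def px(x,y,f=5,x0=210,y0=140): return [x0+(x+.5)/f-.5,y0+(y+.5)/f-.5]
E
python3 - <<'E'
from plan import *
np.set_printoptions(precision=1,suppress=True)
s=pickle.load(open("side6.pkl","rb"));t=pickle.load(open("top6.pkl","rb"))
print("side holes",toS(ray(s,[px(283,260),px(384,335)],71)[:,:2]))
print("side corners front b,a, rear a",toS(ray(s,[px(170,270),px(312,398),px(500,328),px(347,217)],71)[:,:2]))
print("top front corners",toS(ray(t,[px(259,86),px(211,368)],71)[:,:2]))
E
```

```text
side holes [[ 49.4  24.3]
 [-49.2  26. ]]
side corners front b,a, rear a [[ 75.9  81.5]
 [-78.5  91.8]
 [-78.8 -28.4]
 [ 70.6 -34. ]]
top front corners [[ 75.5  85.4]
 [-75.5  87.2]]
```

```bash
python3 -m jog '[[0.003,0.0002,0,-0.005,1],[0.006,0.0004,0,-0.01,1],[0.009,0.0006,0,-0.015,1],[0.011,0.0008,0,-0.02,1],[0.013,0.0009,0,-0.0244,1],[0.0145,0.001,0,-0.0244,1],[0.016,0.001,0,-0.0244,1],[0.0175,0.001,0,-0.0244,1],[0.0175,0.001,0,-0.0244,1]]'; python3 - <<'E'
from plan import *; from bench import r
np.set_printoptions(precision=1,suppress=True)
step(r,(3.3,-26),49,90)
for n in("side","top"):
    s=r.snapshot(n);pickle.dump(s,open(n+"7.pkl","wb"));cv2.imwrite(f"pics/{n}7.png",cv2.resize(s["pixels"][140:260,210:360,::-1],None,fx=5,fy=5,interpolation=2))
E
```

```text
time: 11.7
tool_pos: [569.8, -52.6, 49.5]
tcp_rot: [179.1, -0.1, 80.8]
ft_force: [-0.3, -0.9, 0.3]
finger_gap: 85.2
t 11.7 tcpS [  3.2 -26.8] z 49.5 yaw 90.01 rot [179.1  -0.1  80.8] F [-0.3 -0.9  0.3] -> shift m [0. 0. 0.] turn rad 0.0001
```

View pics/side7.png

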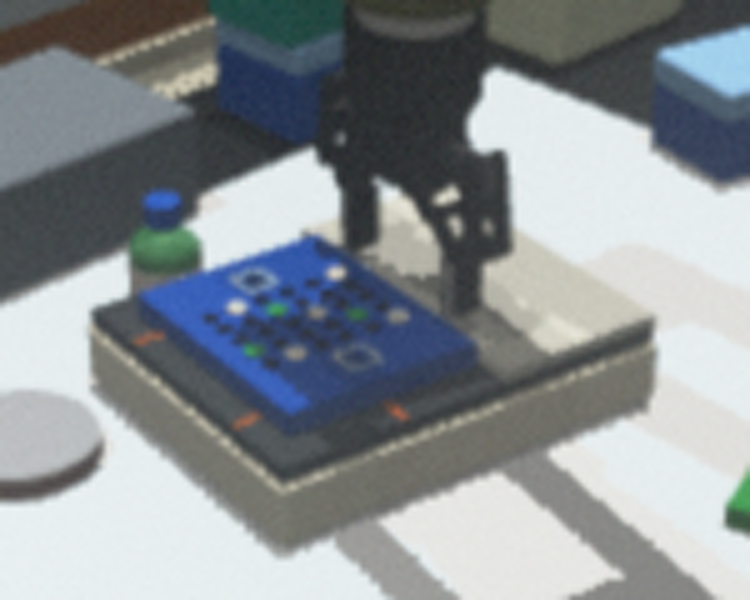

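View pics/top7.png

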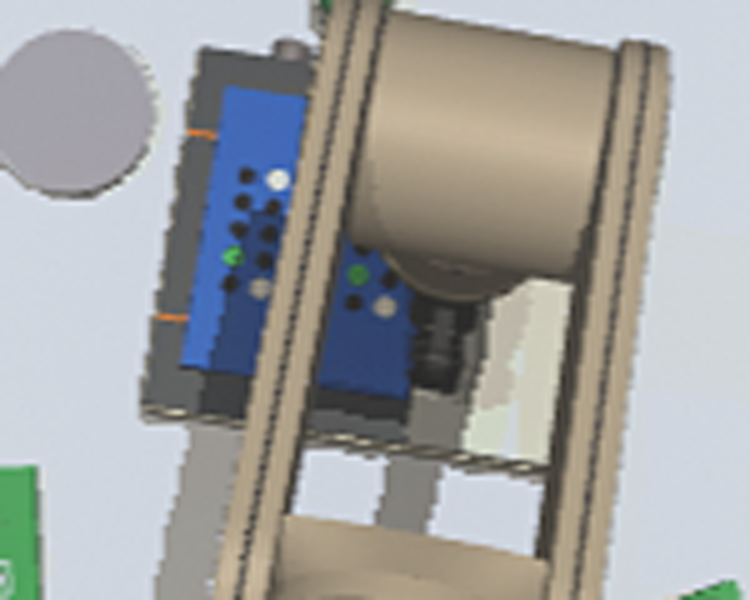

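```bash
python3 - <<'E'
from plan import *
np.set_printoptions(precision=1,suppress=True)
s=pickle.load(open("side7.pkl","rb"));t=pickle.load(open("top7.pkl","rb"))
for z in(71,64):
  print(z,"side holes",toS(ray(s,[px(253,280),px(358,355)],z)[:,:2]).ravel())
  print("side corners",toS(ray(s,[px(140,292),px(287,419),px(476,347),px(315,237)],z)[:,:2]).ravel())
  print("top front corners",toS(ray(t,[px(222,85),px(180,366)],z)[:,:2]).ravel(),"rear a",toS(ray(t,[px(410,398)],z)[:,:2]).ravel())
E
```

```text
71 side holes [ 40.1  50.2 -57.8  48.8]
side corners [ 64.4 107.5 -87.4 112.9 -86.9  -6.1  61.3  -5.4]
top front corners [ 73.1 104.7 -76.8 103.3] rear a [-75.4 -17.6]
64 side holes [ 50.6  43.6 -48.4  42.2]
side corners [ 75.1 101.5 -78.4 107.  -77.8 -13.4  72.  -12.6]
top front corners [ 74.5 105.3 -76.3 103.9] rear a [-74.8 -17.6]
```

The side view only agrees with the top view at a top height of 64 mm, so the block has dropped onto the pins: holes read ≈(50.6,43.6) and (-48.4,42.2) in the shaker frame. Back off, rise, and check.

```bash
python3 -m jog '[[-0.005,0,0,0,1],[-0.015,0,0,0,1],[-0.03,0,-0.01,0,1],[-0.05,0,-0.04,0,1],[-0.08,0,-0.08,0,1],[-0.12,0,-0.12,0,1],[-0.16,0,-0.15,0,1],[-0.2,0,-0.17,0,1],[-0.25,0,-0.18,0,1],[-0.29,0,-0.18,0,1],[-0.33,0,-0.18,0,1],[-0.33,0,-0.18,0,1],[-0.33,0,-0.18,0,1]]'; python3 - <<'E'
from plan import *; from bench import r
np.set_printoptions(precision=1,suppress=True)
step(r,(3.3,-26),49,90)
for n in("side","top"):
    s=r.snapshot(n);pickle.dump(s,open(n+"8.pkl","wb"));cv2.imwrite(f"pics/{n}8.png",cv2.resize(s["pixels"][140:260,210:360,::-1],None,fx=5,fy=5,interpolation=2))
    o,H=holes(s,box=(220,170,325,235) if n=="side" else (220,140,340,240))
    for q in H[:3]: print(n,np.array(q),toS(ray(s,q[1:3],64)[0,:2]))
E
```

```text
time: 13.1
tool_pos: [512.8, -380.5, 229.2]
tcp_rot: [179.0, -0.1, 80.6]
ft_force: [-0.2, -0.0, -0.5]
finger_gap: 85.9
t 13.1 tcpS [  -0.7 -359.6] z 229.2 yaw 89.83 rot [179.   -0.1  80.6] F [-0.2 -0.  -0.5] -> shift m [ 0.3 -0.   0.2] turn rad -0.003
side [ 72. 281. 211.  12.   6.] [-49.7  43.8]
side [ 55.  260.3 195.3   7.8   7.1] [52.2 42.4]
side [ 42.  273.2 201.8   8.5   4.9] [ 1.8 33.2]
top [ 98.  275.6 169.2  10.2   9.6] [49.6 43.9]
top [ 90.  270.  206.5   9.   10. ] [-50.3  43.3]
top [ 32.  276.  188.    5.7   5.7] [ 0.4 35.1]
```

View pics/side8.png

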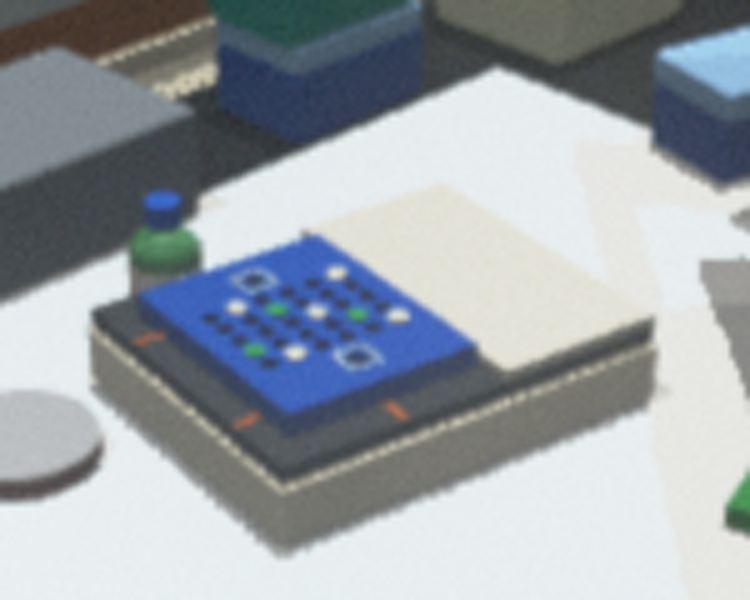

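View pics/top8.png

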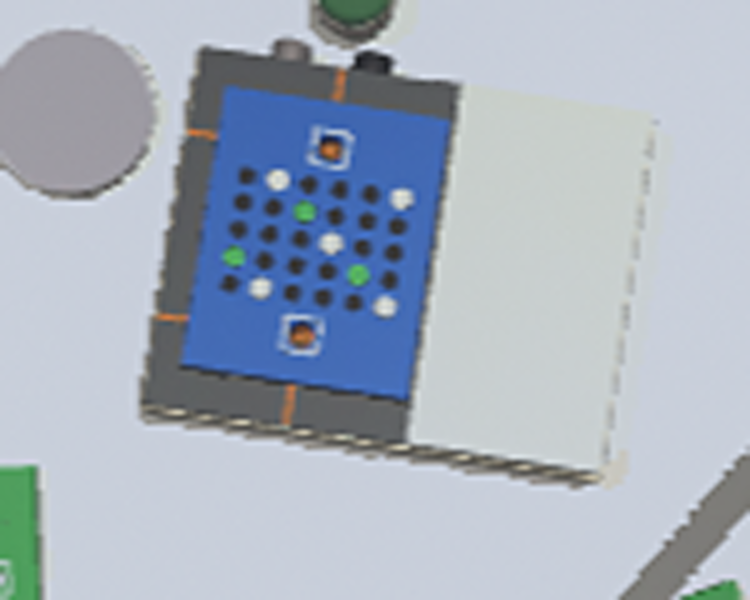

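The top view shows brass in both holes at crop (330,149) and (302,335). The block sits beside the ledge with its rear edge clear of it, and the dish and reagent are at unchanged pixels. Handing in.

```bash
python3 - <<'E'
from bench import r
import pickle,cv2,numpy as np
a=pickle.load(open("top0.pkl","rb"))["pixels"];b=pickle.load(open("top8.pkl","rb"))["pixels"]
for n,(x0,y0,x1,y1) in dict(dish=(205,143,238,182),reag=(270,126,292,150),flask=(115,165,148,202),marker=(392,230,442,262),tip=(412,148,472,198),cap=(134,280,152,296)).items():
    print(n,(cv2.absdiff(a,b)[y0:y1,x0:x1].max(2)>50).mean().round(3))
print(r.sense()["ft_force"].round(1)); print(r.hand_in())
E
```

```text
dish 0.0
reag 0.0
flask 0.0
marker 0.867
tip 0.144
cap 0.0
[-0.7 -0.3 -0.6]
the job is handed in; nothing more can be done
None
```

```bash
python3 - <<'E'
import pickle,cv2
cv2.imwrite("pics/topfull8.png",pickle.load(open("top8.pkl","rb"))["pixels"][:,:,::-1])
E
```

```text
(no output)
```

View pics/topfull8.png

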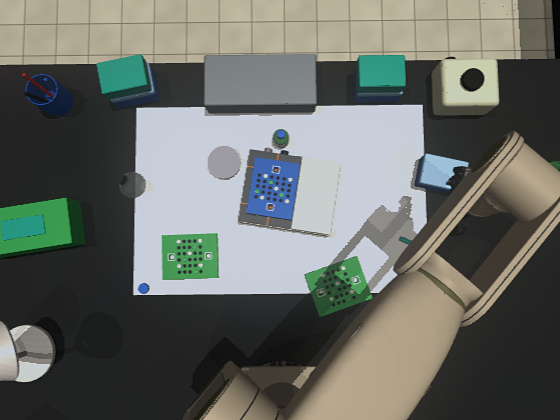

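The blue block is seated on both pins and lies flat on the deck. The arm is clear at z ≈ 229 mm, and I handed the job in at about 13 s of the 58 s allowed.

**What I did:** I pushed the block's +x side about 13 mm with the closed fingertips. Then I pushed its rear edge about 39 mm with the opened fingers, straightening it as it went, until it dropped over the pins.

**Last checks:**
- **Position:** both views place the holes within about 3 mm of the pins: 1 to 2 mm in the top view, up to 3.4 mm in the side view, which has about 2 mm calibration error. Brass shows in both holes.
- **Height:** the two views agree only with the block's top at 64 mm, meaning it has dropped the 7 mm onto the deck.
- **Force:** the wrist reads about 0 N.
- **Bystanders:** the dish, reagent, flask and cap are unchanged in the images. The before-and-after comparison did flag the marker and tip box. In the final picture the arm and its shadow cover most of the marker and part of the tip box. The visible parts are where they were, and I felt no contact there, but I could not confirm either one fully.

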